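Index the pickup turntable and set its brake

TASK

On the small indexing turntable, push the dial round by its finger post until its white index mark lines up with the long scale line where the tall setting pin stands. Then push the brake slide's tab fully home towards the dial so that the setting is kept. Push gently, only with the fingertips or the outside of the fingers, never grip the post or the tab, and leave everything else on the table where it is.

Things in the scene. Friction and masses are not known exactly. Their poses are not given: they have to be found in the camera images.
- base: aluminium base of the indexing turntable, fixed to the table, 22 mm tall: a disc of 236 mm diameter with an 80 mm wide tongue that runs out along the base's -x, to 160 mm from the centre. Origin on the table under the dial's axis. On its rim, outside the dial, a scale of black lines is engraved on the +x half: thin short ones every 10 degrees and four long thick ones (14 x 5 mm) at -80, -40, +40 and +80 degrees from the base's +x (counter-clockwise positive from above)
- dial (a joint): angle of the dial in rad, counter-clockwise positive from above; 0 when the white index mark points along the base's +x; stops at -2.2 and 2.2. It turns about the vertical axis through the base's origin, with a steady friction of 0.2 N m (about 3.5 N at the finger post), and stays where it is left
- index (a point): outer end of the white index mark (30 x 5 mm) on top of the black dial (170 mm diameter, top 32 mm above the table): a point on the dial's rim, 85 mm from the axis. A guitar pickup in a wooden nest (40 x 94 mm) is fixed in the middle of the dial, its top 50 mm above the table, its length square to the index mark
- finger_post (a point): top centre of the round steel finger post by which the dial is pushed round: 14 mm diameter, it stands 30 mm above the dial's top (from 32 to 62 mm above the table), 62 mm from the axis, opposite the index mark
- tall_pin: the tall steel setting pin, 14 mm diameter, which stands 32 mm above the rim in one of four sockets, each at the outer end of a long scale line, 109 mm from the axis; the long line it stands at is the target. Origin at its foot (22 mm above the table). The other three sockets hold flat steel plugs (14 mm diameter, 3 mm high)
- brake (a joint): travel of the brake slide in m: 0 drawn right back (it starts at 0 to 0.004), 0.020 fully home (a hard stop) with its shoe at the dial's rim. It slides along the base's +x, towards the dial, against a steady friction of about 3 N, and stays where it is left
- brake_tab (a point): top of the outer face (the face turned away from the dial, towards the base's -x) of the upright steel tab on the brake slide, at the middle of its width. The tab is 50 mm wide, 10 mm thick, and stands from about 30 to 62 mm above the table; the outer face is 140 mm from the dial's axis when drawn back and 120 mm when home; the slide's plate does not reach out beyond it, and the tongue's top there is 22 mm above the table
- line_a (a point): inner end of the long scale line at -80 degrees from the base's +x, 85 mm from the axis, where the index mark's outer end meets it when aligned
- line_b (a point): inner end of the long scale line at -40 degrees from the base's +x, 85 mm from the axis, where the index mark's outer end meets it when aligned
- line_c (a point): inner end of the long scale line at +40 degrees from the base's +x, 85 mm from the axis, where the index mark's outer end meets it when aligned
- line_d (a point): inner end of the long scale line at +80 degrees from the base's +x, 85 mm from the axis, where the index mark's outer end meets it when aligned
- reel: bystander: steel solder reel standing on end, 54 mm diameter, 42 mm tall, close beside the turntable; origin at the centre of its underside
- guitar_knob: bystander: white guitar control knob, 26 mm diameter, 20 mm tall, near the brake end of the turntable; origin at the centre of its underside
- polish_jar: bystander: closed amber glass jar, 56 mm diameter, 60 mm tall, close beside the turntable; origin at the centre of its underside
- screwdriver: bystander: screwdriver lying on the table to the left; origin near its middle, its x axis along the shaft
- chip_box: bystander: clear open parts box 110 x 80 x 35 mm, to the right; origin at the centre of its underside
- pickup_case: bystander: black closed box 100 x 60 x 28 mm, to the right; origin at the centre of its underside

How it is judged:
By the outcome, as a careful person would: the job done as asked, in the order asked, and still so for the second after the job is handed in, with the robot touching nothing.
It also fails if it takes over 48 s, if anything falls off the work surface, if the arm or the gripper's body presses on something with over 40 N, if the wrist force passes 120 N, or if a joint passes its speed limit or range.

ROBOT

A 7-joint arm with a two-finger parallel gripper is mounted at the origin on the work surface. World frame = base frame: x ahead of the robot, y to its left, z up, the work surface at z = 0. Lengths are in m, angles in rad, forces in N, time in s.
With the tool pointing down it reaches from about 0.4 to 0.75 m from the base axis. Payload 19.5 kg.
Tool frame: the origin (TCP) lies on the centre line of the jaws, within the pads' length; the fingertips stand 17 mm ahead of it and the grasp point (between the pads) lies 2 mm behind it; z points along the fingers, y is the line along which they close (so a half turn about z gives the same grasp; the last joint's range is limited). The gripper opens to 85 mm and grips with 20 to 120 N. Pads are 22 mm wide; open, the fingers measure 114 mm over their backs; the gripper's body (76 mm by 85 mm) begins 54 mm behind the grasp point. The pads swing forward as they close: fully open they stand 13 mm farther back than shut.
Start: joints at [1.149, 0.707, -0.028, 1.485, 0.022, 0.951, -0.075], TCP at [0.213, -0.534, 0.223] pointing down, gripper open.
Joint ranges: [-2.71, 2.71], [-0.32, 2.16], [-1.57, 1.52], [0, 2.45], [-1.46, 4.6], [0, 2.02], [-2.83, 2.83]. Speed limits (rad/s): [1.89, 1.89, 2.57, 2.57, 3.01, 3.01, 3.01].

INTERFACE

Orientations are given as a rotation vector (axis times angle).
In Python, from rig import ctrl gives the robot as it stands.
- The arm moves only by the shell command python3 -m jog 'ROWS'. ROWS is text: rows parted by semicolons, each of 5 numbers parted by spaces: the shift along the tool's x, y, z in cm, then the turn about the tool's z in rad, then the finger opening in cm, from 0 to 8.54. In form: x y z roll grip; .... A call has exactly 8 rows; each row shifts and turns the commanded pose from where the row before left it, along the tool's axes as they then stand; what a row does not reach is not made up. A row lasts 1/8 s, in which the tool goes at most 62.5 mm and 10.7 degrees, less where a joint would pass 70% of its speed; a pose out of reach is approached as far as the arm can. A call with a gripper value outside its range is refused whole. The fingers move at their own pace and stop on an object; the grip force is fixed at half the most. Time passes only in rows, so rows that do not move let the fingers close, or fill a call up. It gives the time, the measured TCP pose, the force and the opening at its end, in the units of the state.
- ctrl.state(): the state, without advancing time (a new reading comes with each control period).
- ctrl.get_image(name): name is "scene" or "top" or "wrist"; returns the picture (400x640x3 uint8, blue, green, red); there is no depth.
- ctrl.camera_model(name): a dict with "fx", "fy", "cx", "cy" (pixels), "dist" ([k1, k2, p1, p2, k3] as OpenCV has them; the pictures are not rectified), "R" (3x3) and "t" (3): a world point X has camera coordinates R X + t. Camera axes: x right, y down, z forward; pixel columns grow to the right and rows downward; lengths in m; the calibration is good to about 2 mm. A picture is of the moment at which its call begins: read the wrist's pose just before it. camera_model takes no time and is no camera call; for the wrist camera it gives the pose at the moment of the call.
- ctrl.finish_job(): hands the job in, once; it reports no verdict.
Trained networks look in the newest picture that a camera, given by its name, has taken for a name from the list of things; names that differ only in an ending like _2 or _b are one class to them, and where a whole thing is asked for, a point or a joint stands for the part that bears it (a point fixed in the world has none). Each returns a list of dicts, best first, with "p" (0 to 1); they miss things now and then, are a little off and sometimes report something else, mostly with a low value. They report only what shows in the picture. A call takes as long as a camera call.
- ctrl.silhouettes(camera, query): "mask" (400x640 bool, what is visible of it) and "rect" ([left, top, right, bottom] in pixels, round what is visible of it).
The state is a dict: "clock": time; "q": joint angles; "qd": joint speeds; "effort": joint torques, N m; "eef_pos": TCP position; "eef_rot": TCP orientation; "wrist_force": force on the tool from outside, world axes, zero at the start; "torque": the same for the moment, N m; "grip_width": finger opening in m.
Only numpy, scipy, OpenCV 4.12 (cv2) and the standard library are available. Lean on these libraries where they do the work, as an engineer would, in place of code of your own. Each camera call takes 0.05 s, during which the arm holds its last target. There are 200 camera calls.

## Working session

There is one attempt and no reset: what is moved stays moved. The work goes in short steps, Python scripts to look and compute and a shell command to move; the robot and the scene stay as the last step left them, time stands still between calls to the robot, and variables do not carry over. Pictures are saved under pics/ and viewed, on a budget of 15 in all, crops included, one or two more only if the job needs it, and the job is handed in when it is done.

```bash
mkdir -p pics; ls
python3 - <<'E'
from rig import ctrl
import cv2,numpy as np
s=ctrl.state();print(s['clock'],s['eef_pos'],s['eef_rot'],s['grip_width'])
a=ctrl.get_image('top');b=ctrl.get_image('scene')
cv2.imwrite('pics/top0.png',a);cv2.imwrite('pics/scene0.png',b)
for c in('top','scene'):
  m=ctrl.camera_model(c);print(c,{k:np.round(v,4).tolist() for k,v in m.items()})
  for q in('base','index','finger_post','tall_pin','brake_tab','line_a','reel','guitar_knob','polish_jar'):
    r=ctrl.silhouettes(c,q)
    print(q,[(round(d['p'],2),[int(x) for x in d['rect']],np.round(np.argwhere(d['mask']).mean(0)[::-1],1).tolist()) for d in r[:4]])
E
```

```text
pics
0.0 [ 0.21308041 -0.53377887  0.22306294] [-3.08412732e+00 -5.92816936e-01  3.54039503e-04] 0.08559658578031455
top {'fx': 363.7279, 'fy': 363.7279, 'cx': 322.4754, 'cy': 199.624, 'dist': [-0.0345, 0.0, 0.0, 0.0, 0.0], 'R': [[-0.0004, -0.9999, -0.0138], [-0.9847, 0.0028, -0.1741], [0.1741, 0.0135, -0.9846]], 't': [-0.0142, 0.5736, 0.9366]}
base [(0.87, [254, 144, 338, 241], [295.3, 189.6]), (0.41, [342, 195, 363, 210], [351.6, 202.2])]
index [(0.65, [267, 156, 325, 213], [296.5, 184.1])]
finger_post [(0.75, [267, 153, 327, 217], [296.4, 184.0])]
tall_pin [(0.48, [344, 193, 364, 214], [351.5, 202.9])]
brake_tab [(0.68, [268, 216, 297, 230], [284.2, 224.7]), (0.3, [258, 147, 338, 242], [295.3, 189.5])]
line_a [(0.78, [256, 144, 341, 242], [295.4, 189.4])]
reel [(0.82, [233, 147, 255, 170], [244.7, 157.9]), (0.34, [268, 155, 327, 214], [296.2, 184.2])]
guitar_knob [(0.48, [247, 213, 254, 219], [250.0, 214.8])]
polish_jar [(0.85, [343, 194, 363, 213], [352.0, 202.9]), (0.44, [270, 216, 296, 231], [283.5, 224.6])]
scene {'fx': 483.1017, 'fy': 483.1017, 'cx': 313.8618, 'cy': 199.8551, 'dist': [-0.0181, 0.0, 0.0, 0.0, 0.0], 'R': [[0.2148, 0.9766, -0.0115], [0.4948, -0.119, -0.8608], [-0.8421, 0.1792, -0.5088]], 't': [-0.1026, -0.2068, 1.6044]}
base [(0.92, [299, 187, 406, 274], [353.7, 236.8])]
index [(0.7, [300, 188, 406, 276], [353.5, 236.7]), (0.68, [315, 204, 387, 259], [353.6, 232.8])]
finger_post [(0.68, [314, 206, 392, 259], [353.2, 232.6])]
tall_pin [(0.37, [302, 191, 403, 272], [353.2, 236.8])]
brake_tab [(0.76, [341, 186, 364, 209], [352.8, 198.0])]
line_a [(0.56, [302, 188, 406, 275], [353.6, 236.4])]
reel [(0.56, [416, 230, 446, 260], [429.2, 244.2])]
guitar_knob [(0.57, [390, 207, 398, 216], [394.6, 212.1])]
polish_jar [(0.75, [272, 206, 293, 240], [280.3, 226.3])]
```

Run:
```python
import cv2,numpy as np
a=cv2.imread('pics/top0.png')[130:255,225:375];b=cv2.imread('pics/scene0.png')[175:285,265:450]
cv2.imwrite('pics/c_top.png',cv2.resize(a,None,fx=4.8,fy=4.8,interpolation=cv2.INTER_CUBIC))
cv2.imwrite('pics/c_sc.png',cv2.resize(b,None,fx=4.3,fy=4.3,interpolation=cv2.INTER_CUBIC))
```

```text
(no output)
```

View pics/c_top.png

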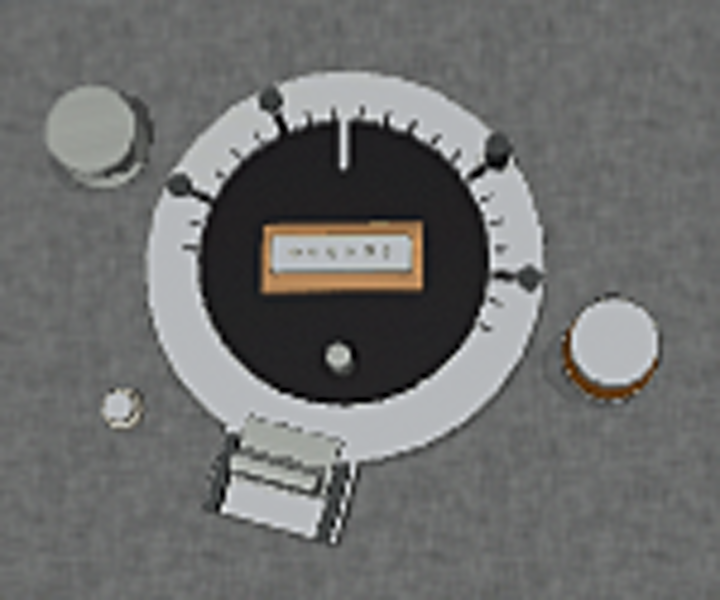

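View pics/c_sc.png

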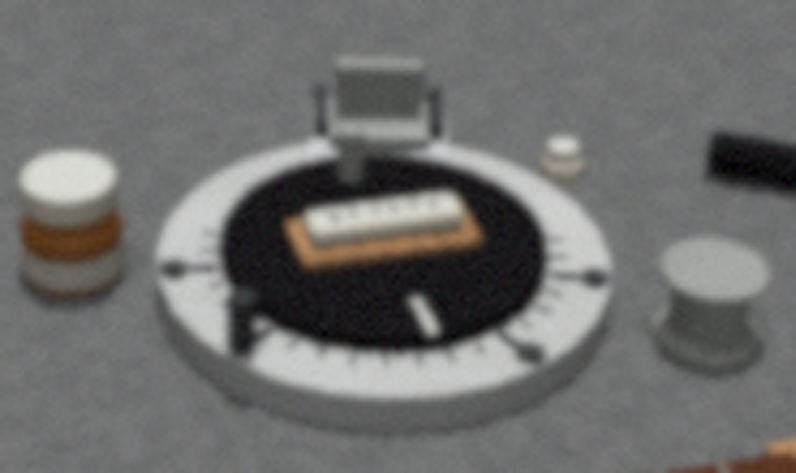

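```bash
cat > h.py <<'E'
import numpy as np,cv2
from scipy.optimize import least_squares
def proj(m,P):
    K=np.array([[m['fx'],0,m['cx']],[0,m['fy'],m['cy']],[0,0,1.]])
    return cv2.projectPoints(np.array(P,float),cv2.Rodrigues(np.array(m['R']))[0],np.array(m['t'],float),K,np.array(m['dist'],float))[0][:,0]
d=np.deg2rad
def model(p):
    x,y,w,a=p[:4]; br=p[4] if len(p)>4 else 0
    P=lambda r,t,z:[x+r*np.cos(w+t),y+r*np.sin(w+t),z]
    return dict(a=P(.109,d(-80),.025),b=P(.109,d(-40),.054),c=P(.109,d(40),.025),d=P(.109,d(80),.025),
      idx=P(.085,a,.032),idi=P(.055,a,.032),post=P(.062,a+np.pi,.062),axis=[x,y,.05],
      lb=P(.085,d(-40),.022),tab=P(.140-br,np.pi,.062))
def fit(obs,p0,fixed=None):
    # obs: list of (cam, {name:(u,v)})
    def f(p):
        M=model(p);return np.concatenate([(proj(m,[M[k] for k in o])-np.array(list(o.values()))).ravel() for m,o in obs])
    return least_squares(f,p0,loss='soft_l1')
E
python3 - <<'E'
from rig import ctrl;from h import *
T={'a':(530,277),'b':(499,146),'c':(271,99),'d':(180,184),'idx':(345,120),'idi':(345,168),'post':(339,352)}
S={'a':(175,268),'b':(245,297),'c':(530,352),'d':(595,278),'idx':(433,335),'idi':(413,295),'post':(352,150)}
ct=lambda o,x,y,s:{k:(x+(u+.5)/s-.5,y+(v+.5)/s-.5) for k,(u,v) in o.items()}
T=ct(T,225,130,4.8);S=ct(S,265,175,4.3)
for o in([(ctrl.camera_model('top'),T)],[(ctrl.camera_model('scene'),S)],[(ctrl.camera_model('top'),T),(ctrl.camera_model('scene'),S)]):
    r=fit(o,[.6,.07,-.2,.2]);print(np.round(r.x,4),np.round(r.fun.reshape(-1,2),1).tolist())
M=model(r.x);print({k:np.round(v,3).tolist() for k,v in M.items()})
m=ctrl.camera_model('wrist');s=ctrl.state()
R=cv2.Rodrigues(s['eef_rot'])[0];print('tool R',R.round(3).tolist())
Rc=np.array(m['R']);C=-Rc.T@np.array(m['t']);print('cam in tool',(R.T@(C-s['eef_pos'])).round(3),(R.T@Rc.T).round(2).tolist(),m['fx'])
E
```

```text
[ 0.6227  0.0582 -0.2709  0.2768] [[0.1, 0.2], [-0.1, -0.3], [0.1, -0.0], [-0.0, 0.0], [0.0, -0.4], [-0.1, -0.2], [-0.0, 0.7]]
[ 0.6247  0.0587 -0.2673  0.2651] [[-0.3, -0.1], [-0.9, 0.0], [0.5, -0.0], [0.1, -0.5], [0.0, 0.3], [0.4, 1.3], [0.1, -4.8]]
[ 0.6235  0.0587 -0.2697  0.271 ] [[-0.0, -0.1], [-0.3, -0.6], [-0.1, -0.3], [-0.2, -0.2], [-0.0, -0.7], [-0.1, -0.5], [-0.3, 0.4], [-0.4, -0.4], [-1.1, -0.3], [0.1, -0.3], [-0.1, -0.7], [-0.1, -0.0], [0.3, 1.0], [-0.2, -5.0]]
{'a': [0.613, -0.05, 0.025], 'b': [0.685, -0.031, 0.054], 'c': [0.723, 0.104, 0.025], 'd': [0.67, 0.157, 0.025], 'idx': [0.709, 0.059, 0.032], 'idi': [0.679, 0.059, 0.032], 'post': [0.562, 0.059, 0.062], 'axis': [0.624, 0.059, 0.05], 'lb': [0.672, -0.011, 0.022], 'tab': [0.489, 0.096, 0.062]}
tool R [[0.929, 0.371, -0.0], [0.371, -0.929, 0.0], [-0.0, -0.0, -1.0]]
cam in tool [ 0.07  -0.002 -0.15 ] [[-0.0, -0.96, -0.28], [1.0, -0.0, -0.0], [0.0, -0.28, 0.96]] 295.32806326324237
```

```bash
cat >> h.py <<'E'
def plan(s,wps,grip=0):
    """wps: (x,y,z,yaw,nrows); prints rounded rows, integrating the rounding"""
    R=cv2.Rodrigues(np.array(s['eef_rot']))[0];yaw=np.arctan2(R[1,0],R[0,0]);p=np.array(s['eef_pos']);rows=[]
    for x,y,z,w,n in wps:
        p0,y0=p.copy(),yaw;q=np.array([x,y,z]);
        for i in range(1,n+1):
            g=p0+(q-p0)*i/n-p;dw=y0+(w-y0)*i/n-yaw;c,sn=np.cos(yaw),np.sin(yaw)
            r=np.round([100*(c*g[0]+sn*g[1]),100*(sn*g[0]-c*g[1]),-100*g[2]],2);ro=round(-dw,3)
            t=r/100;p=p+np.array([c*t[0]+sn*t[1],sn*t[0]-c*t[1],-t[2]]);yaw-=ro
            rows.append(f"{r[0]:g} {r[1]:g} {r[2]:g} {ro:g} {grip}")
    while rows:print("; ".join(rows[:8]));rows=rows[8:]
E
python3 -c "
from rig import ctrl;from h import *
plan(ctrl.state(),[(.5615,.022,.18,np.pi/2,16)])"
```

```text
3.31 -2.42 0.27 -0.074 0; 3.48 -2.17 0.27 -0.075 0; 3.63 -1.9 0.27 -0.074 0; 3.77 -1.63 0.28 -0.075 0; 3.87 -1.34 0.27 -0.074 0; 3.97 -1.05 0.27 -0.075 0; 4.03 -0.75 0.27 -0.074 0; 4.07 -0.46 0.27 -0.075 0
4.1 -0.14 0.27 -0.074 0; 4.1 0.16 0.28 -0.074 0; 4.07 0.46 0.27 -0.075 0; 4.03 0.76 0.27 -0.074 0; 3.96 1.07 0.27 -0.075 0; 3.87 1.35 0.27 -0.074 0; 3.76 1.64 0.27 -0.075 0; 3.63 1.91 0.28 -0.074 0
```

```bash
python3 -m jog '3.31 -2.42 0.27 -0.074 0; 3.48 -2.17 0.27 -0.075 0; 3.63 -1.9 0.27 -0.074 0; 3.77 -1.63 0.28 -0.075 0; 3.87 -1.34 0.27 -0.074 0; 3.97 -1.05 0.27 -0.075 0; 4.03 -0.75 0.27 -0.074 0; 4.07 -0.46 0.27 -0.075 0'
python3 -m jog '4.1 -0.14 0.27 -0.074 0; 4.1 0.16 0.28 -0.074 0; 4.07 0.46 0.27 -0.075 0; 4.03 0.76 0.27 -0.074 0; 3.96 1.07 0.27 -0.075 0; 3.87 1.35 0.27 -0.074 0; 3.76 1.64 0.27 -0.075 0; 3.63 1.91 0.28 -0.074 0'
python3 - <<'E'
from rig import ctrl;from h import *
import json
s=ctrl.state();print(s['clock'],s['eef_pos'],s['eef_rot'],s['grip_width'],s['q'])
m=ctrl.camera_model('wrist');a=ctrl.get_image('wrist')
p=[.6235,.0587,-.2697,.271]
M=model(p);P=proj(m,list(M.values()));print(dict(zip(M,P.round(0).tolist())))
for u,v in P: cv2.circle(a,(int(u),int(v)),2,(0,0,255),-1) if 0<u<640 and 0<v<400 else 0
cv2.imwrite('pics/w1.png',a)
E
```

```text
clock: 2.0
eef_pos: [0.388, -0.2549, 0.2018]
eef_rot: [2.773, 1.476, 0.0]
wrist_force: [0.5, -0.4, 0.3]
grip_width: -0.0
clock: 3.0
eef_pos: [0.5621, 0.0232, 0.18]
eef_rot: [2.219, 2.224, 0.0]
wrist_force: [-0.4, -0.1, -0.2]
grip_width: -0.0
3.0 [0.56214854 0.02315528 0.1799859 ] [2.21880800e+00 2.22388911e+00 1.11796120e-04] -2.4000856195137864e-05 [ 0.03366894  0.74820654 -0.25559856  1.58656257  0.23384545  0.83687463
 -0.31146067]
{'a': [364.0, 253.0], 'b': [441.0, 248.0], 'c': [484.0, 109.0], 'd': [436.0, 49.0], 'idx': [466.0, 156.0], 'idi': [436.0, 157.0], 'post': [319.0, 161.0], 'axis': [385.0, 159.0], 'lb': [419.0, 220.0], 'tab': [235.0, 117.0]}
```

View pics/w1.png

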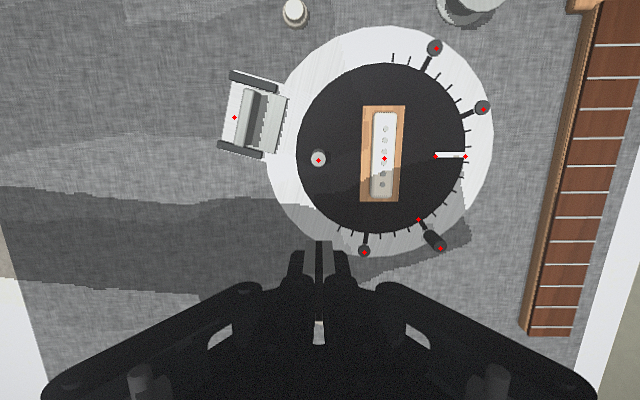

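```bash
cat >> h.py <<'E'
C=np.array([.6235,.0587]);W=-.2697
def at(th,off=.018,z=.062,n=1):
    """tool pose pushing the post at world angle th (deg), off behind its centre"""
    t=d(th);q=C+.062*np.array([np.cos(t),np.sin(t)])-off*np.array([np.sin(t),-np.cos(t)])
    return (*q,z,t-np.pi/2,n)
E
python3 -c "
from rig import ctrl;from h import *
plan(ctrl.state(),[at(180,.036,n=5),at(180,.020,n=3)]+[at(t) for t in np.linspace(178,131,16)])"
```

```text
-0.12 -0.05 2.35 0.002 0; -0.11 -0.05 2.35 0.002 0; -0.12 -0.04 2.35 0.002 0; -0.12 -0.05 2.35 0.003 0; -0.12 -0.05 2.35 0.002 0; 0.53 -0 0 -0 0; 0.54 -0 0 -0 0; 0.53 -0 0 -0 0
0.42 -0.06 0 0.035 0; 0.34 -0.09 0 0.054 0; 0.34 -0.09 0 0.055 0; 0.35 -0.09 0 0.055 0; 0.34 -0.09 0 0.054 0; 0.34 -0.09 0 0.055 0; 0.34 -0.08 0 0.055 0; 0.34 -0.09 0 0.055 0
0.34 -0.09 0 0.054 0; 0.35 -0.09 0 0.055 0; 0.34 -0.09 0 0.055 0; 0.34 -0.09 0 0.054 0; 0.34 -0.09 0 0.055 0; 0.34 -0.09 0 0.055 0; 0.34 -0.09 0 0.054 0; 0.35 -0.09 0 0.055 0
```

```bash
python3 -m jog '-0.12 -0.05 2.35 0.002 0; -0.11 -0.05 2.35 0.002 0; -0.12 -0.04 2.35 0.002 0; -0.12 -0.05 2.35 0.003 0; -0.12 -0.05 2.35 0.002 0; 0.53 0 0 0 0; 0.54 0 0 0 0; 0.53 0 0 0 0'
python3 -m jog '0.42 -0.06 0 0.035 0; 0.34 -0.09 0 0.054 0; 0.34 -0.09 0 0.055 0; 0.35 -0.09 0 0.055 0; 0.34 -0.09 0 0.054 0; 0.34 -0.09 0 0.055 0; 0.34 -0.08 0 0.055 0; 0.34 -0.09 0 0.055 0'
python3 - <<'E'
from rig import ctrl;from h import *
s=ctrl.state();print(s['wrist_force'],s['torque'])
m=ctrl.camera_model('wrist');a=ctrl.get_image('wrist');b=ctrl.get_image('top')
cv2.imwrite('pics/w2.png',np.hstack([a[:, 100:500],cv2.resize(b[130:255,225:345],(384,400),interpolation=cv2.INTER_CUBIC)]))
E
```

```text
clock: 4.05
eef_pos: [0.5597, 0.0328, 0.0635]
eef_rot: [2.233, 2.209, 0.002]
wrist_force: [-0.6, 0.1, -0.1]
grip_width: -0.0001
clock: 5.05
eef_pos: [0.5577, 0.0612, 0.0628]
eef_rot: [2.646, 1.693, 0.001]
wrist_force: [-0.8, -0.5, -0.4]
grip_width: -0.0001
[-0.78922122 -0.47060194 -0.38821347] [ 0.01482793 -0.03344228  0.02901054]
```

View pics/w2.png

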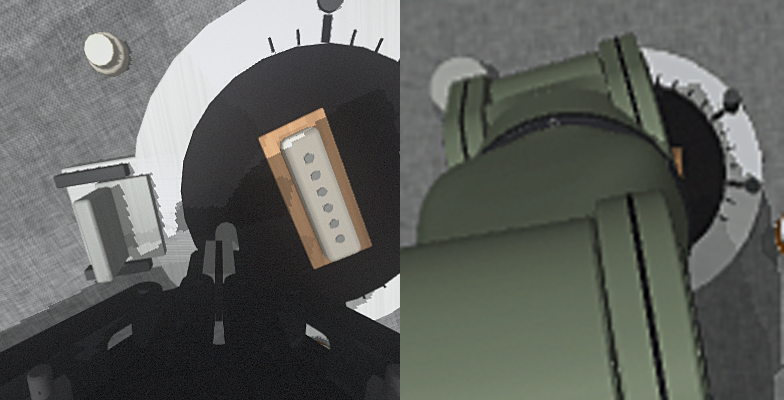

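```bash
python3 -m jog '0.34 -0.09 0 0.054 0; 0.35 -0.09 0 0.055 0; 0.34 -0.09 0 0.055 0; 0.34 -0.09 0 0.054 0; 0.34 -0.09 0 0.055 0; 0.34 -0.09 0 0.055 0; 0 0 0 0 0; 0 0 0 0 0'
cat >> h.py <<'E'
def measure(ctrl,tag,cal=None):
    """picture + white index mark endpoints by fitting the dial angle on the wrist image"""
E
python3 - <<'E'
from rig import ctrl;from h import *
s=ctrl.state();print(s['eef_pos'],s['wrist_force'],s['torque'])
m=ctrl.camera_model('wrist');a=ctrl.get_image('wrist');b=ctrl.get_image('scene')
P=proj(m,[model([*C,W,g])['post'] for g in d(np.array([15,0,-10,-20,-30,-40]))]);print(P.round().tolist())
cv2.imwrite('pics/w3.png',np.hstack([a[:, 100:500],cv2.resize(b[175:285,290:400],(400,400),interpolation=cv2.INTER_CUBIC)]))
E
```

```text
clock: 6.15
eef_pos: [0.564, 0.0808, 0.0626]
eef_rot: [2.884, 1.245, 0.0]
wrist_force: [-0.3, 0.5, -0.8]
grip_width: 0.0003
[0.56395272 0.08075713 0.06262177] [-0.26404079  0.47659932 -0.76507773] [-0.03893602 -0.01636714 -0.04296424]
[[344.0, 279.0], [328.0, 258.0], [320.0, 242.0], [316.0, 223.0], [315.0, 204.0], [317.0, 184.0]]
```

View pics/w3.png

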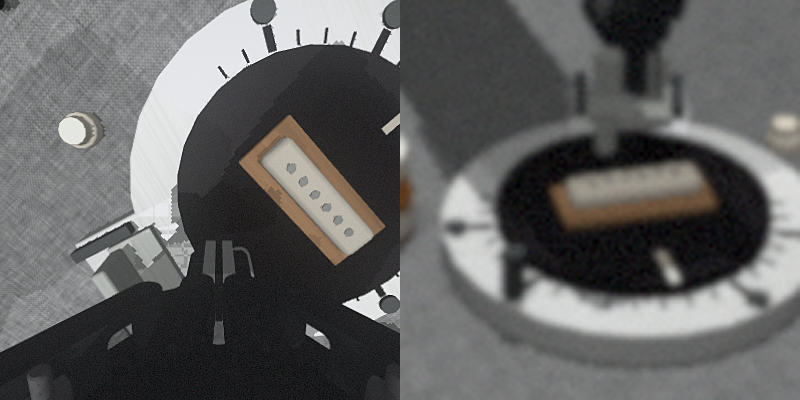

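Run:
```python
import cv2,numpy as np
a=cv2.imread('pics/w2.png')[200:350,150:290];b=cv2.imread('pics/w3.png')[200:350,150:290]
x=np.hstack([a,b]).astype(float);x=255*(x/255)**.5
cv2.imwrite('pics/z.png',cv2.resize(x.astype(np.uint8),None,fx=2.8,fy=2.8,interpolation=cv2.INTER_CUBIC))
```

```text
(no output)
```

View pics/z.png

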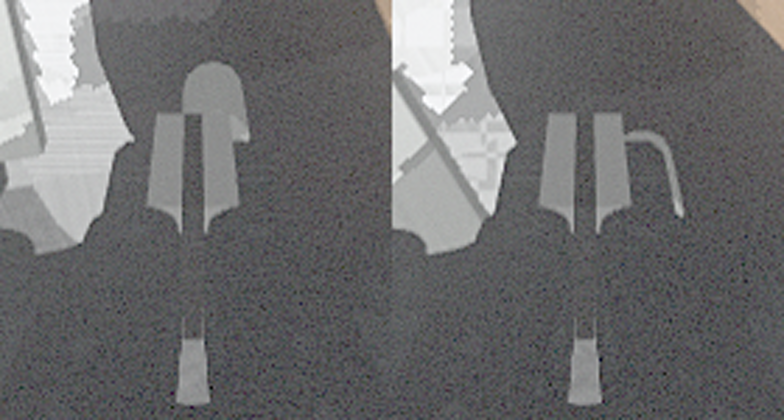

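Run:
```python
from rig import ctrl;from h import *
s=ctrl.state();m=ctrl.camera_model('scene');a=ctrl.get_image('scene')
x=cv2.resize(a[165:235,320:400].astype(float)/255,None,fx=9,fy=8.5,interpolation=cv2.INTER_CUBIC)
x=(255*np.clip(x,0,1)**.6).astype(np.uint8)
R=cv2.Rodrigues(s['eef_rot'])[0]
for q,c in(([0,0,.017],(0,0,255)),([0,0,0],(0,255,0)),([0,0,-.017],(255,0,0))):
    u,v=proj(m,[s['eef_pos']+R@q])[0];cv2.circle(x,(int((u-320)*9),int((v-165)*8.5)),4,c,-1);print(u,v)
M=model([*C,W,.271]);p=np.array(M['post']);
for z in(.062,.032):
    u,v=proj(m,[[p[0],p[1],z]])[0];cv2.circle(x,(int((u-320)*9),int((v-165)*8.5)),4,(255,255,0),-1)
cv2.imwrite('pics/s4.png',x)
```

```text
355.6232698373159 209.93244023070014
355.8627934335848 203.6548999398262
356.1058096621125 197.2788995142729
```

View pics/s4.png

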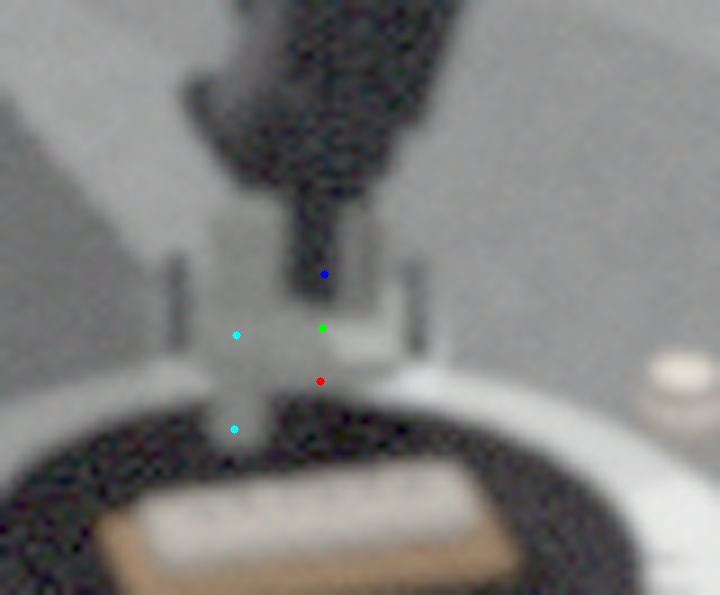

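```bash
python3 -c "
from rig import ctrl;from h import *
plan(ctrl.state(),[(.5640,.0806,.080,.813,1),at(180,.036,.080,n=5),at(180,.036,.046,n=2)])"
```

```text
-0.01 0.01 -1.74 0.001 0; -0.88 0.76 -0 -0.152 0; -0.98 0.62 -0 -0.151 0; -1.06 0.46 -0 -0.152 0; -1.12 0.3 -0 -0.151 0; -1.15 0.13 -0 -0.152 0; -0 -0 1.7 0 0; -0 -0 1.7 0 0
```

```bash
python3 -m jog '-0.01 0.01 -1.74 0.001 0; -0.88 0.76 0 -0.152 0; -0.98 0.62 0 -0.151 0; -1.06 0.46 0 -0.152 0; -1.12 0.3 0 -0.151 0; -1.15 0.13 0 -0.152 0; 0 0 1.7 0 0; 0 0 1.7 0 0'
python3 -m jog '0 0 0.1 0 0; 0 0 0.1 0 0; 0 0 0.1 0 0; 0 0 0 0 0; 0 0 0 0 0; 0 0 0 0 0; 0 0 0 0 0; 0 0 0 0 0'
python3 - <<'E'
from rig import ctrl;from h import *
s=ctrl.state();m=ctrl.camera_model('wrist');a=ctrl.get_image('wrist');b=ctrl.get_image('scene')
x=np.hstack([cv2.resize(a[120:320,220:420],(400,400)),cv2.resize(b[165:235,325:395],(400,400),interpolation=cv2.INTER_CUBIC)])
cv2.imwrite('pics/w5.png',(255*(x/255.)**.6).astype(np.uint8))
R=cv2.Rodrigues(s['eef_rot'])[0];print(proj(ctrl.camera_model('scene'),[s['eef_pos']+R@[0,0,z] for z in(.017,0,-.015)]).round(1).tolist())
E
```

```text
clock: 7.3
eef_pos: [0.5615, 0.0233, 0.0452]
eef_rot: [2.224, 2.218, 0.0]
wrist_force: [-0.2, 1.2, 0.1]
grip_width: -0.0001
clock: 8.3
eef_pos: [0.5615, 0.0229, 0.0429]
eef_rot: [-2.221, -2.221, -0.0]
wrist_force: [-1.1, 1.1, -0.1]
grip_width: -0.0002
[[331.1, 219.6], [331.2, 213.5], [331.2, 207.9]]
```

View pics/w5.png

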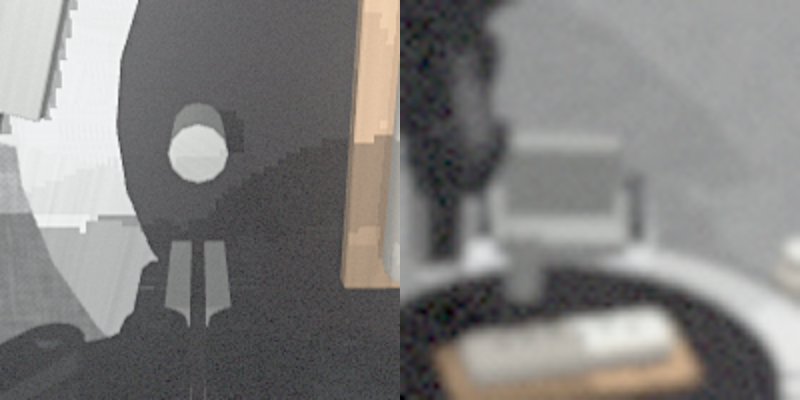

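```bash
python3 -m jog '0 0 0.1 0 0; 0 0 0.1 0 0; 0 0 0.1 0 0; 0 0 0.1 0 0; 0 0 0 0 0; 0 0 0 0 0; 0 0 0 0 0; 0 0 0 0 0'
python3 -m jog '0 0 0.1 0 0; 0 0 0.1 0 0; 0 0 0.1 0 0; 0 0 0.1 0 0; 0 0 0 0 0; 0 0 0 0 0; 0 0 0 0 0; 0 0 0 0 0'
python3 -c "
from rig import ctrl;from h import *
plan(ctrl.state(),[at(180,.020,.035,n=4)]+[at(t,.018,.035) for t in np.linspace(177,135,12)])"
```

```text
clock: 9.4
eef_pos: [0.5615, 0.0229, 0.0389]
eef_rot: [-2.221, -2.221, -0.0]
wrist_force: [0.2, -0.6, 0.2]
grip_width: 0.0001
clock: 10.4
eef_pos: [0.5615, 0.0229, 0.0349]
eef_rot: [-2.221, -2.221, -0.0]
wrist_force: [-0.4, 1.2, 0.1]
grip_width: 0.0
0.39 -0 -0 -0 0; 0.4 -0 -0 -0 0; 0.39 -0 -0.01 -0 0; 0.4 -0 0 -0 0; 0.53 -0.09 0 0.052 0; 0.41 -0.1 0 0.067 0; 0.42 -0.11 0 0.067 0; 0.42 -0.11 0 0.066 0
0.41 -0.1 0 0.067 0; 0.42 -0.11 0 0.067 0; 0.42 -0.1 0 0.066 0; 0.41 -0.11 0 0.067 0; 0.42 -0.11 0 0.066 0; 0.42 -0.1 0 0.067 0; 0.41 -0.11 0 0.067 0; 0.42 -0.11 0 0.066 0
```

```bash
python3 -m jog '0.39 0 0 0 0; 0.4 0 0 0 0; 0.39 0 0 0 0; 0.4 0 0 0 0; 0.53 -0.09 0 0.052 0; 0.41 -0.1 0 0.067 0; 0.42 -0.11 0 0.067 0; 0.42 -0.11 0 0.066 0'
python3 - <<'E'
from rig import ctrl;from h import *
a=ctrl.get_image('wrist');x=cv2.resize(a[100:320,200:500],None,fx=2,fy=2)
cv2.imwrite('pics/w6.png',(255*(x/255.)**.6).astype(np.uint8))
E
```

```text
clock: 11.4
eef_pos: [0.5588, 0.0565, 0.0349]
eef_rot: [2.485, 1.921, -0.001]
wrist_force: [-0.2, -4.8, 0.1]
grip_width: 0.0003
```

View pics/w6.png

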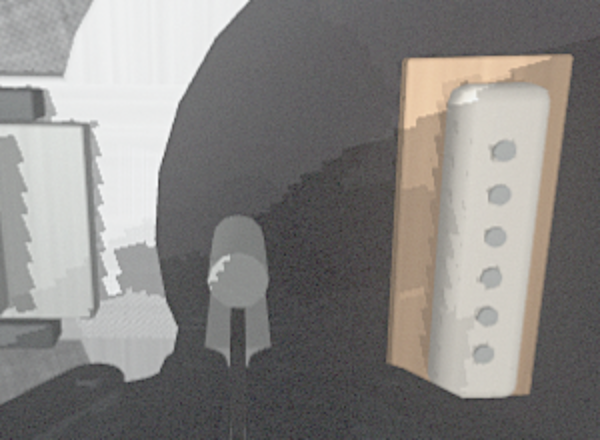

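```bash
python3 -m jog '0.41 -0.1 0 0.067 0; 0.42 -0.11 0 0.067 0; 0.42 -0.1 0 0.066 0; 0.41 -0.11 0 0.067 0; 0.42 -0.11 0 0.066 0; 0.42 -0.1 0 0.067 0; 0.41 -0.11 0 0.067 0; 0.42 -0.11 0 0.066 0'
cat >> h.py <<'E'
def whiteness(img,m,g,wide=.0):
    """fraction of bright-minus-surround along the index mark at dial angle(s) g (scene/top picture)"""
    out=[]
    y=cv2.cvtColor(img,cv2.COLOR_BGR2GRAY).astype(np.float32)
    for a in np.atleast_1d(g):
        P=[[C[0]+r*np.cos(W+a),C[1]+r*np.sin(W+a),.032] for r in np.linspace(.058,.083,20)]
        q=proj(m,P).astype(np.float32);out.append(cv2.remap(y,q[:,:1],q[:,1:],cv2.INTER_LINEAR).mean())
    return np.array(out)
def dial(ctrl,cam):
    img=ctrl.get_image(cam);m=ctrl.camera_model(cam);g=d(np.arange(-60,25,.25));w=whiteness(img,m,g)
    i=w.argmax();sel=abs(g-g[i])<d(5);k=np.clip(w-w.min()-.3*(w[i]-w.min()),0,None)*sel
    return np.rad2deg((g*k).sum()/k.sum()),w[i],img
E
python3 - <<'E'
from rig import ctrl;from h import *
im0=cv2.imread('pics/scene0.png');m=ctrl.camera_model('scene');g=d(np.arange(-60,25,.25));print('start check',np.rad2deg(g[whiteness(im0,m,g).argmax()]))
for c in('scene','top','wrist'):
    v,w,a=dial(ctrl,c);print(c,v,w)
s=ctrl.state();print(s['eef_pos'],s['wrist_force'])
E
```

```text
clock: 12.45
eef_pos: [0.5664, 0.0897, 0.0349]
eef_rot: [-2.903, -1.201, 0.002]
wrist_force: [-1.4, -2.1, 2.9]
grip_width: 0.0003
start check 16.25
scene -28.732443826911442 148.58052
top -29.2433300685029 195.96426
wrist -28.160636512429257 218.68062
[0.56683755 0.09007714 0.03487267] [-0.39470623 -0.65643344  0.06569024]
```

```bash
python3 -c "
from rig import ctrl;from h import *
plan(ctrl.state(),[at(t,.018,.035) for t in np.linspace(134,125.5,6)])"
```

```text
0.1 -0 -0.01 0.02 0; 0.18 -0.06 -0 0.03 0; 0.19 -0.05 -0 0.029 0; 0.18 -0.05 -0 0.03 0; 0.19 -0.05 -0 0.03 0; 0.18 -0.05 -0 0.029 0
```

```bash
python3 -m jog '0.1 0 0 0.02 0; 0.18 -0.06 0 0.03 0; 0.19 -0.05 0 0.029 0; 0.18 -0.05 0 0.03 0; 0.19 -0.05 0 0.03 0; 0.18 -0.05 0 0.029 0; 0 0 0 0 0; 0 0 0 0 0'
python3 - <<'E'
from rig import ctrl;from h import *
for c in('scene','top','wrist'):
    v,w,a=dial(ctrl,c);print(c,v,w);cv2.imwrite(f'pics/d1_{c}.png',a)
s=ctrl.state();print(s['eef_pos'],s['wrist_force'])
m=ctrl.camera_model('wrist');M=model([*C,W,d(-40)]);print({k:np.round(proj(m,[M[k]])[0]).tolist() for k in('lb','b','idx')})
E
```

```text
clock: 13.6
eef_pos: [0.5733, 0.0985, 0.035]
eef_rot: [2.993, 0.955, 0.001]
wrist_force: [-0.9, 0.5, 0.2]
grip_width: -0.0002
scene -38.82352796604641 167.66484
top -38.78368964999437 206.82047
wrist -38.07759287219332 232.29843
[0.57328595 0.09842656 0.03504658] [-0.32345479  0.91535594  0.73317846]
{'lb': [577.0, 215.0], 'b': [687.0, 237.0], 'idx': [592.0, 221.0]}
```

```bash
cat >> h.py <<'E'
def linedeg(img,m,center=-40):
    y=cv2.cvtColor(img,cv2.COLOR_BGR2GRAY).astype(np.float32);g=d(center+np.arange(-5,5.01,.2));o=[]
    for a in g:
        q=proj(m,[[C[0]+r*np.cos(W+a),C[1]+r*np.sin(W+a),.022] for r in np.linspace(.088,.096,9)]).astype(np.float32)
        o.append(cv2.remap(y,q[:,:1],q[:,1:],cv2.INTER_LINEAR,borderMode=cv2.BORDER_REPLICATE).mean())
    o=np.array(o);k=np.clip(np.median(o)-o-.3*(np.median(o)-o.min()),0,None);return np.rad2deg((g*k).sum()/k.sum()),o.min(),np.median(o)
E
python3 - <<'E'
from rig import ctrl;from h import *
for c in('scene','top','wrist'):
    a=cv2.imread(f'pics/d1_{c}.png');m=ctrl.camera_model(c);print(c,[np.round(linedeg(a,m,t),2).tolist() for t in(-80,-40,40,80)])
a=cv2.imread('pics/d1_top.png');b=cv2.imread('pics/d1_wrist.png')
x=np.hstack([cv2.resize(a[140:190,285:335],(400,400),interpolation=cv2.INTER_CUBIC),cv2.resize(b[140:300,480:640],(400,400),interpolation=cv2.INTER_CUBIC)])
cv2.imwrite('pics/al.png',x)
E
```

```text
scene [[-80.36, 144.29, 167.87], [-44.53, 87.47, 114.1], [40.59, 133.18, 170.36], [79.72, 141.28, 161.58]]
top [[-80.04, 32.0, 164.93], [-40.11, 43.32, 181.54], [38.88, 39.14, 58.23], [75.93, 35.54, 62.73]]
wrist [[-80.48, 41.82, 127.9], [-38.3, 65.33, 158.01], [41.47, 47.82, 225.54], [81.03, 62.17, 208.95]]
```

View pics/al.png

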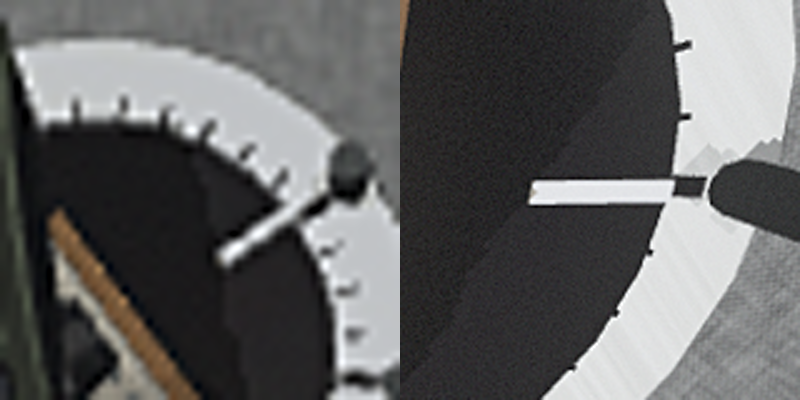

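```bash
cat >> h.py <<'E'
def corrected(ctrl,cam,use):
    """dial angle (deg) relative to the scale lines seen in the same picture"""
    global C,W
    C0,W0=C.copy(),W;m=ctrl.camera_model(cam);v,w,img=dial(ctrl,cam)
    for _ in range(3):
        e=d(np.array([linedeg(img,m,t)[0]-t for t in use]));t=d(np.array(use,float))+W
        A=np.c_[-np.sin(t),np.cos(t),.092*np.ones(len(use))]
        s=np.linalg.lstsq(A,.092*e,rcond=None)[0];C=C+s[:2];W=W+s[2]
    g=d(np.arange(-60,25,.25));k=whiteness(img,m,g);i=k.argmax();k=np.clip(k-k.min()-.3*(k[i]-k.min()),0,None)*(abs(g-g[i])<d(5))
    r=np.rad2deg((g*k).sum()/k.sum());e=[round(linedeg(img,m,t)[0]-t,2) for t in use];print(cam,'raw',round(v,2),'corr',round(r,2),'resid',e,'dC',((C-C0)*1000).round(1),'dW',round(np.rad2deg(W-W0),2))
    C,W=C0,W0
E
python3 - <<'E'
from rig import ctrl;from h import *
corrected(ctrl,'wrist',[-80,-40,40,80]);corrected(ctrl,'wrist',[-80,-70,-60,-50,-40,-30,-20,-10,0,10,20,30,40,50,60,70,80]);corrected(ctrl,'wrist',[-60,-50,-40,-30,-20]);corrected(ctrl,'top',[-80,-70,-60,-50,-40,-30,-20]);corrected(ctrl,'scene',[-80,40,80])
E
```

```text
wrist raw -38.07 corr -39.59 resid [np.float64(-0.21), np.float64(0.24), np.float64(-0.38), np.float64(0.24)] dC [0.1 3.4] dW -0.04
wrist raw -38.08 corr -38.76 resid [np.float64(-0.09), np.float64(0.11), np.float64(-0.58), np.float64(-0.18), np.float64(1.29), np.float64(-0.12), np.float64(-0.11), np.float64(-0.13), np.float64(-0.12), np.float64(-0.08), np.float64(-0.07), np.float64(-0.05), np.float64(-0.03), np.float64(0.04), np.float64(0.03), np.float64(0.03), np.float64(0.07)] dC [-0.6  2.2] dW 0.1
wrist raw -38.07 corr -10.6 resid [np.float64(4.68), np.float64(3.7), np.float64(2.05), np.float64(-2.52), np.float64(-3.83)] dC [91.5 49.2] dW -68.18
top raw -38.78 corr -38.94 resid [np.float64(-0.05), np.float64(0.11), np.float64(-0.06), np.float64(0.01), np.float64(-0.06), np.float64(0.06), np.float64(-0.01)] dC [1.2 0.2] dW -0.69
scene raw -38.87 corr -39.53 resid [np.float64(0.05), np.float64(-0.0), np.float64(0.04)] dC [0.2 1.7] dW -0.36
```

```bash
python3 -m jog '0.03 0 0 0.005 0; 0.03 -0.01 0 0.005 0; 0.03 -0.01 0 0.005 0; 0.03 -0.01 0 0.005 0; 0 0 0 0 0; 0 0 0 0 0; 0 0 0 0 0; 0 0 0 0 0'
python3 - <<'E'
from rig import ctrl;from h import *
corrected(ctrl,'wrist',[-80,-70,-30,-20,-10,0,10,20,30,40,50,60,70,80]);corrected(ctrl,'top',[-80,-70,-60,-50,-40,-30,-20]);corrected(ctrl,'scene',[-80,40,80])
E
```

```text
clock: 15.0
eef_pos: [0.5737, 0.0994, 0.0349]
eef_rot: [-3.002, -0.925, -0.0]
wrist_force: [-2.4, -3.3, 1.4]
grip_width: -0.0001
wrist raw -38.84 corr -39.39 resid [np.float64(0.01), np.float64(-0.01), np.float64(0.01), np.float64(-0.0), np.float64(-0.0), np.float64(-0.02), np.float64(-0.01), np.float64(0.01), np.float64(0.0), np.float64(0.01), np.float64(0.02), np.float64(-0.01), np.float64(-0.02), np.float64(0.0)] dC [-0.7  2.1] dW 0.12
top raw -39.48 corr -39.64 resid [np.float64(-0.05), np.float64(0.11), np.float64(-0.06), np.float64(0.0), np.float64(-0.06), np.float64(0.06), np.float64(-0.01)] dC [1.1 0.2] dW -0.68
scene raw -39.61 corr -40.33 resid [np.float64(0.06), np.float64(-0.01), np.float64(0.06)] dC [0.3 1.8] dW -0.41
```

```bash
python3 -m jog '0.02 0 0 0.003 0; 0.02 0 0 0.003 0; 0.02 -0.01 0 0.003 0; 0 0 0 0 0; 0 0 0 0 0; 0 0 0 0 0; 0 0 0 0 0; 0 0 0 0 0'
python3 - <<'E'
from rig import ctrl;from h import *
corrected(ctrl,'wrist',[-80,-70,-30,-20,-10,0,10,20,30,40,50,60,70,80]);corrected(ctrl,'top',[-80,-70,-60,-50,-40,-30,-20])
# retreat back off the post, up, over behind the tab (base yaw W: tool x along base +x)
b=np.array([np.cos(W),np.sin(W)]);n=C-.175*b;print(n)
plan(ctrl.state(),[at(130,.032,.036,n=3),at(130,.032,.10,n=3),(*n,.10,W+np.pi/2,6)])
E
```

```text
clock: 16.15
eef_pos: [0.5741, 0.0999, 0.0349]
eef_rot: [-3.006, -0.912, -0.0]
wrist_force: [-1.7, -1.2, 1.4]
grip_width: 0.0001
wrist raw -39.49 corr -40.0 resid [np.float64(0.03), np.float64(-0.05), np.float64(-0.0), np.float64(0.01), np.float64(0.02), np.float64(-0.02), np.float64(-0.01), np.float64(-0.0), np.float64(-0.0), np.float64(-0.01), np.float64(0.02), np.float64(0.0), np.float64(-0.02), np.float64(0.01)] dC [-0.7  2.1] dW 0.09
top raw -40.15 corr -40.3 resid [np.float64(-0.05), np.float64(0.11), np.float64(-0.06), np.float64(0.0), np.float64(-0.06), np.float64(0.06), np.float64(-0.01)] dC [1.1 0.1] dW -0.67
[0.4548261 0.1053274]
-0.68 0.12 -0.04 -0.036 0; -0.68 0.09 -0.03 -0.037 0; -0.69 0.07 -0.04 -0.036 0; 0 -0 -2.13 -0 0; 0 -0 -2.13 -0 0; 0 -0 -2.14 -0 0; -1.12 -1.37 0 -0.101 0; -0.98 -1.47 0 -0.1 0
-0.82 -1.57 0 -0.101 0; -0.67 -1.64 0 -0.1 0; -0.49 -1.7 0 -0.101 0; -0.32 -1.74 0 -0.1 0
```

```bash
python3 -m jog '-0.68 0.12 -0.04 -0.036 0; -0.68 0.09 -0.03 -0.037 0; -0.69 0.07 -0.04 -0.036 0; 0 0 -2.13 0 0; 0 0 -2.13 0 0; 0 0 -2.14 0 0; -1.12 -1.37 0 -0.101 0; -0.98 -1.47 0 -0.1 0'
python3 -m jog '-0.82 -1.57 0 -0.101 0; -0.67 -1.64 0 -0.1 0; -0.49 -1.7 0 -0.101 0; -0.32 -1.74 0 -0.1 0; 0 0 0 0 0; 0 0 3 0 0; 0 0 3 0 0; 0 0 0.4 0 0'
python3 - <<'E'
from rig import ctrl;from h import *
s=ctrl.state();R=cv2.Rodrigues(s['eef_rot'])[0];print(s['eef_pos'],s['wrist_force'],R[:2,:2].round(3).tolist())
b=np.array([np.cos(W),np.sin(W)]);q=s['eef_pos'][:2]-C;print('r',-q@b,'lat',q@[-b[1],b[0]])
corrected(ctrl,'top',[-80,-70,-60,-50,-40,-30,-20])
m=ctrl.camera_model('wrist');a=ctrl.get_image('wrist');print(proj(m,[model([*C,W,0])['tab']]))
cv2.imwrite('pics/w7.png',a)
E
```

```text
clock: 17.25
eef_pos: [0.5238, 0.092, 0.1003]
eef_rot: [-2.827, -1.371, -0.001]
wrist_force: [0.3, -0.6, 0.0]
grip_width: -0.0003
clock: 18.25
eef_pos: [0.4547, 0.105, 0.0349]
eef_rot: [-2.501, -1.9, 0.003]
wrist_force: [-0.4, 0.4, 1.4]
grip_width: -0.0
[0.45466123 0.10496025 0.03490435] [-0.43100114  0.42109931  1.37445917] [[0.268, 0.963], [0.963, -0.268]]
r 0.17506107999914952 lat -0.0003978060824065197
top raw -40.15 corr -40.29 resid [np.float64(-0.05), np.float64(0.11), np.float64(-0.05), np.float64(0.01), np.float64(-0.06), np.float64(0.06), np.float64(-0.02)] dC [1.1 0.1] dW -0.64
[[395.98598238 277.22710331]]
```

View pics/w7.png

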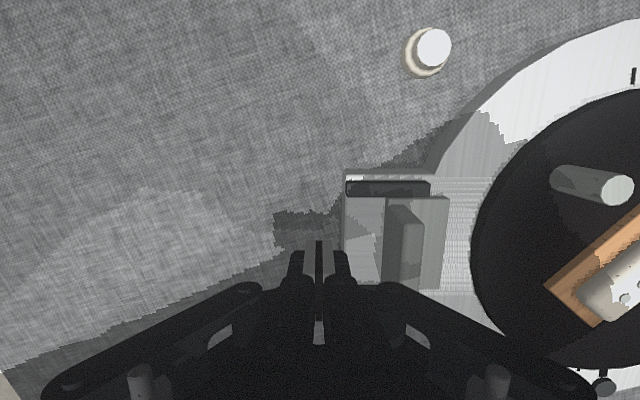

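```bash
python3 -m jog '0 0.6 0 0 0; 0 0.6 0 0 0; 0 0.5 0 0 0; 0 0.4 0 0 0; 0 0.4 0 0 0; 0 0.4 0 0 0; 0 0.4 0 0 0; 0 0 0 0 0'
python3 - <<'E'
from rig import ctrl;from h import *
s=ctrl.state();b=np.array([np.cos(W),np.sin(W)]);q=s['eef_pos'][:2]-C;print('r',-q@b,'lat',q@[-b[1],b[0]],'F',s['wrist_force'][:2]@b)
E
```

```text
clock: 19.35
eef_pos: [0.487, 0.0965, 0.036]
eef_rot: [2.5, 1.902, 0.001]
wrist_force: [-0.3, 0.2, -0.3]
grip_width: 0.0002
r 0.1416428351357082 lat 2.680244021499029e-05 F -0.3303509736906698
```

```bash
python3 -m jog '0 0 0 0 0; 0 0 0 0 0; 0 0.1 0 0 0; 0 0.1 0 0 0; 0 0.1 0 0 0; 0 0.1 0 0 0; 0 0.1 0 0 0; 0 0.1 0 0 0'
python3 - <<'E'
from rig import ctrl;from h import *
s=ctrl.state();b=np.array([np.cos(W),np.sin(W)]);q=s['eef_pos'][:2]-C;print('r',-q@b,'F',s['wrist_force'][:2]@b)
m=ctrl.camera_model('wrist');a=ctrl.get_image('wrist');print('tab outer edge px for travel 0,10,20mm',[proj(m,[model([*C,W,0,t])['tab']])[0].round(1).tolist() for t in(0,.01,.02)])
x=cv2.resize(a[120:320,250:450],(600,600));cv2.imwrite('pics/w8.png',(255*(x/255.)**.6).astype(np.uint8))
E
```

```text
clock: 20.35
eef_pos: [0.4925, 0.095, 0.036]
eef_rot: [-2.5, -1.902, 0.0]
wrist_force: [-3.3, 0.7, 1.1]
grip_width: -0.0002
r 0.1359692334261897 F -3.4000563008052285
tab outer edge px for travel 0,10,20mm [[312.4, 277.1], [333.7, 277.1], [355.1, 277.1]]
```

View pics/w8.png

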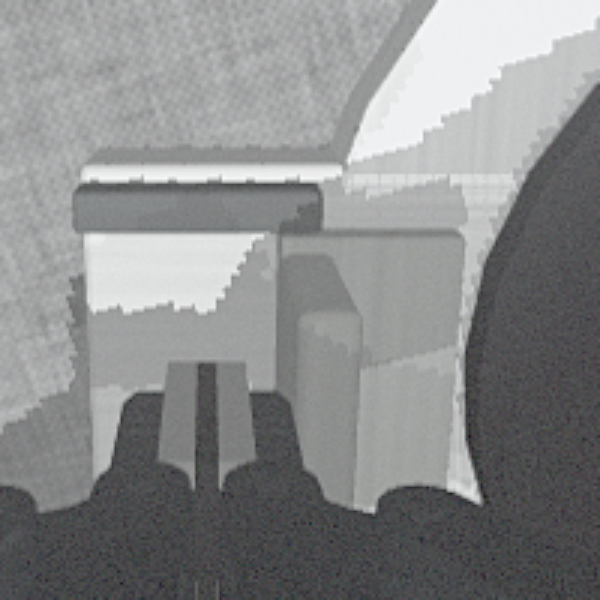

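```bash
python3 -m jog '0 0.05 0 0 0; 0 0.05 0 0 0; 0 0.05 0 0 0; 0 0.05 0 0 0; 0 0.05 0 0 0; 0 0.05 0 0 0; 0 0.05 0 0 0; 0 0.05 0 0 0'
python3 -c "
from rig import ctrl;from h import *
s=ctrl.state();b=np.array([np.cos(W),np.sin(W)]);q=s['eef_pos'][:2]-C;print('r',-q@b,'F',s['wrist_force'][:2]@b)"
```

```text
clock: 21.4
eef_pos: [0.4951, 0.0942, 0.0359]
eef_rot: [-2.498, -1.902, 0.003]
wrist_force: [-11.9, 5.3, 6.0]
grip_width: 0.0
r 0.13325473013385758 F -12.88570190983854
```

```bash
python3 -m jog '0 0.05 0 0 0; 0 0 0 0 0; 0 -0.3 0 0 0; 0 -1 0 0 0; 0 -1.5 0 0 0; 0 -1.5 0 0 0; 0 0 -3 0 0; 0 0 -4 0 0'
python3 -m jog '0 -1 -4 0 0; 0 -1 -3 0 0; -3 0 0 0 0; -5 0 0 0 0; -5 0 0 0 0; -5 0 0 0 0; -5 0 0 0 0; 0 0 0 0 0'
python3 - <<'E'
from rig import ctrl;from h import *
corrected(ctrl,'top',[-80,-70,-60,-50,-40,-30,-20,40,50,60,70,80]);corrected(ctrl,'scene',[-80,40,80])
a=ctrl.get_image('top');b=ctrl.get_image('scene')
x=np.hstack([cv2.resize(a[130:255,225:365],(440,392),interpolation=cv2.INTER_CUBIC),cv2.resize(b[180:290,300:400],(356,392),interpolation=cv2.INTER_CUBIC)])
P=proj(ctrl.camera_model('top'),[model([*C,W,0,t])['tab'] for t in(0,.02)]);print(((P-[225,130])*3.14).round())
cv2.imwrite('pics/f.png',x)
E
```

```text
clock: 22.4
eef_pos: [0.4546, 0.1053, 0.1065]
eef_rot: [-2.5, -1.902, 0.002]
wrist_force: [1.0, -0.8, 0.5]
grip_width: 0.0002
clock: 23.4
eef_pos: [0.3734, -0.114, 0.176]
eef_rot: [2.506, 1.894, -0.001]
wrist_force: [0.4, 1.6, 0.8]
grip_width: 0.0001
top raw -40.15 corr -39.96 resid [np.float64(-0.11), np.float64(0.17), np.float64(0.0), np.float64(0.06), np.float64(-0.04), np.float64(-0.04), np.float64(-0.14), np.float64(0.18), np.float64(0.08), np.float64(-0.01), np.float64(-0.23), np.float64(0.07)] dC [-0.5 -0.4] dW 0.36
scene raw -40.29 corr -40.75 resid [np.float64(0.0), np.float64(-0.0), np.float64(-0.0)] dC [-0.   1.3] dW -0.21
[[174. 316.]
 [181. 293.]]
```

View pics/f.png

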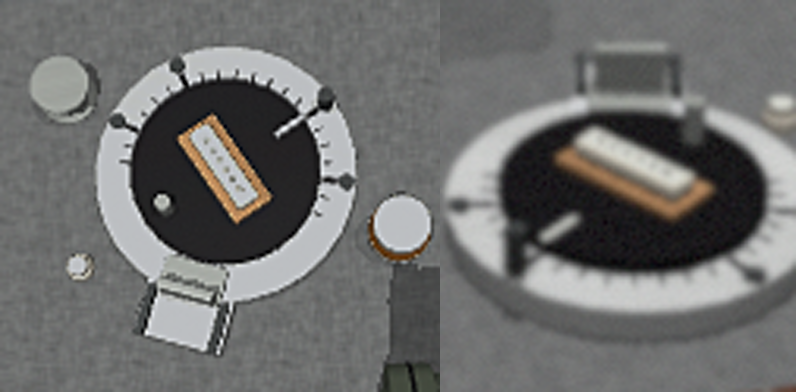

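```bash
python3 -c "
from rig import ctrl
print(ctrl.finish_job())"
```

```text
the job is handed in; nothing more can be done
None
```

I turned the dial clockwise by its finger post until the index mark met the −40° long line, where the tall pin stands. I then pushed the brake slide home, moved the arm clear and handed the job in at about 24 s of the 48 s allowed.

**Dial:** The last readings, taken against the engraved scale, were:

| Camera | When | Angle |
|---|---|---|
| Wrist | before the brake push | −40.0° |
| Top | after the brake push | −40.0° |
| Scene | after the brake push | −40.75° |

The scene camera disagreed a little. It is the coarsest of the three, and only three scale lines were usable in its picture.

**Brake:** The push met about 3 N while the slide was moving. It then rose to about 13 N with the tool held back, so I took that as the hard stop. In the final picture the shoe sits at the dial's rim and the tab is where it should be when home, within about a pixel.

**Missed first pass:** My first pass at the post went over its top without touching it. The closed fingertips sat about 10 mm behind the TCP instead of 17 mm ahead, so I lowered the tool step by step with force checks and repeated the push.

**Bystanders:** The reel, jar and knob look untouched in the final picture. The screwdriver, chip box and pickup case were outside it, so I did not check them at the end, though the arm felt no contact on its way past.

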